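# Unstack the ring heaters into their test nests

## Task

Take the stack of heater parts apart from the top down, one piece at a time, and lay each piece flat inside the round wooden nest that fits it: first the cover with the stud, then the small, the middle and the large ring, each set down and let go before the next is taken. It does not matter which way the terminals point. Do not knock over the glass jar.

Things in the scene. Friction and masses are not known exactly. Their poses are not given: they have to be found in the camera images.
- cover: The cover, on top of the stack (pieces centred on one another, each turned its own way): an aluminium disc 60 mm in diameter and 10 mm thick with a dark upright stud 20 mm in diameter and 24 mm tall at the centre of its top (34 mm tall overall), about 90 g, loose. Origin: centre of the disc's underside, z up. Grip it by the stud.
- ring_s: Small ring heater: loose flat steel ring, outer dia 78 mm, hole 48 mm, so 15 mm wide; 18 mm thick, 120 g. Two terminals (8 mm white ceramic, thin pins) reach 18 mm past its edge, 18 mm apart, centred 11 mm above the underside. Origin: centre of underside; x axis points to the terminals, z up. Starts under the cover, on the middle ring. Pinch its width from above, a finger in the hole.
- ring_m: Middle ring heater: loose flat steel ring, outer dia 98 mm, hole 48 mm, so 25 mm wide; 18 mm thick, 190 g. Two terminals (8 mm white ceramic, thin pins) reach 18 mm past its edge, 18 mm apart, centred 11 mm above the underside. Origin: centre of underside; x axis points to the terminals, z up. Starts under the small ring, on the large one. Pinch its width from above, a finger in the hole.
- ring_l: Large ring heater: loose flat steel ring, outer dia 118 mm, hole 48 mm, so 35 mm wide; 18 mm thick, 280 g. Two terminals (8 mm white ceramic, thin pins) reach 18 mm past its edge, 18 mm apart, centred 11 mm above the underside. Origin: centre of underside; x axis points to the terminals, z up. Starts on the table, bottom of the stack. Pinch its width from above, a finger in the hole.
- nest_c: The smallest round nest, a fixed wooden dish with a black rubber-lined pocket, for the cover: outside diameter 88 mm, pocket 76 mm in diameter (8 mm more than the part all round), 8 mm tall overall, pocket floor 4 mm above the table, so a 4 mm high rim 6 mm thick. Origin: centre of the underside, on the table; z up.
- nest_s: The second smallest round nest, a fixed wooden dish with a black rubber-lined pocket, for the small ring: outside diameter 106 mm, pocket 94 mm in diameter (8 mm more than the part all round), 8 mm tall overall, pocket floor 4 mm above the table, so a 4 mm high rim 6 mm thick. Origin: centre of the underside, on the table; z up.
- nest_m: The second largest round nest, a fixed wooden dish with a black rubber-lined pocket, for the middle ring: outside diameter 126 mm, pocket 114 mm in diameter (8 mm more than the part all round), 8 mm tall overall, pocket floor 4 mm above the table, so a 4 mm high rim 6 mm thick. Origin: centre of the underside, on the table; z up.
- nest_l: The largest round nest, a fixed wooden dish with a black rubber-lined pocket, for the large ring: outside diameter 146 mm, pocket 134 mm in diameter (8 mm more than the part all round), 8 mm tall overall, pocket floor 4 mm above the table, so a 4 mm high rim 6 mm thick. Origin: centre of the underside, on the table; z up.
- jar: A small closed glass jar with a metal lid, 42 mm in diameter, 62 mm tall, about 140 g, standing loose on the table. Not part of the job. Origin: centre of its underside, z up.
Not all that is in view belongs to the job. Leave any black or blue look-alike of the ring_l alone.

How it is judged:
By the outcome, as a careful person would: the job done as asked, in the order asked, and still so for the second after the job is handed in, with the robot touching nothing.
It also fails if it takes over 118 s, if anything falls off the work surface, if the arm or the gripper's body presses on something with over 40 N, if the wrist force passes 120 N, or if a joint passes its speed limit or range.

## Robot

A 6-joint arm with a two-finger parallel gripper is mounted at the origin on the work surface. World frame = base frame: x ahead of the robot, y to its left, z up, the work surface at z = 0. Lengths are in m, angles in degrees, forces in N, time in s.
With the tool pointing down it reaches from about 0.4 to 0.825 m from the base axis. Payload 7 kg.
Tool frame: the origin (TCP) lies midway between the tips of the shut fingers; the grasp point (between the pads) lies r.grip_depth behind it (r.grip_depth is the distance from the TCP to the grasp point, in m); z points along the fingers, y is the direction in which the jaws open and shut (so a half turn about z gives the same grasp; the last joint's range is limited). The gripper opens to 88 mm and grips with 3 to 60 N. Pads are 19 mm wide; open, the fingers measure 130 mm over their backs; the gripper's body (78 mm by 193 mm) begins 47 mm behind the grasp point.
Start: joints at [-52.764, 20.546, 0.682, 0, -70.136, -16.507], TCP at [0.239, -0.631, 0.227] pointing down, gripper open.
Joint ranges: [-176.03, 176.03], [-82.01, 121.73], [-58.28, 71.71], [-173.87, 95.51], [-174.79, -0.11], [-173.66, 173.66]. Speed limits (degrees/s): [136.94, 136.94, 172.46, 180, 180, 180].

## Interface

Orientations are given as [roll, pitch, yaw] about the fixed x, y, z axes, in that order (R = Rz(yaw) Ry(pitch) Rx(roll)).
In Python, from plant import r, imaging, close_job gives the robot as it stands.
- The arm moves only by the tool step_arm, never from a script. Its argument "commands" is a list of rows, each a list of 2 entries, a list of its own where there are three numbers: the shift along the tool's x, y, z in mm, then the turn about the tool's z in degrees. In form: [[[x, y, z], twist], ...]. A call has 1 to 20 rows; each row shifts and turns the commanded pose from where the row before left it, along the tool's axes as they then stand; what a row does not reach is not made up. A row lasts 1/8 s, in which the tool goes at most 62.5 mm and 10.7 degrees, less where a joint would pass 70% of its speed; a pose out of reach is approached as far as the arm can. A call with a gripper value outside its range is refused whole. "gripper" is the closure, from 0 (fully open) to 1 (shut), set as the call begins (left out, the last holds). The fingers move at their own pace and stop on an object; "grip_force" is the grip in N (left out, the last holds). Time passes only in rows, so rows that do not move let the fingers close. It gives the time, the measured TCP pose, the force and the opening at its end, in the units of the state.
- r.get_state(): the state, without advancing time (a new reading comes with each control period).
- imaging.capture(name): name is "scene" or "top"; returns a dict with "img" (480x640x3 uint8, red, green, blue), "z_map" (480x640 float32, m along the optical axis (not along the pixel's ray), 0 where there is no reading), "vfov" (degrees; the focal length in pixels is half the picture's height over the tangent of half this angle, whatever the lens; pixels are square), "cx", "cy" (the principal point, pixels), "extrinsics" (4x4, takes a point from camera to world coordinates). Camera axes: x right, y down, z forward; pixel columns grow to the right and rows downward; lengths in m; the calibration is good to about 2 mm. A picture is of the moment at which its call begins.
- close_job(): hands the job in, once; it reports no verdict.
The state is a dict: "time_s": time; "joints": joint angles; "qd": joint speeds; "joint_torque": joint torques, N m; "tcp_pos": TCP position; "eef_rot": TCP orientation; "contact_force": force on the tool from outside, world axes, zero at the start; "moment": the same for the moment, N m; "gripper_width": finger opening in m.
Only numpy, scipy, OpenCV 4.12 (cv2) and the standard library are available. Lean on these libraries where they do the work, as an engineer would, in place of code of your own. Each camera call takes 0.05 s, during which the arm holds its last target.

## Working session

There is one attempt and no reset: what is moved stays moved. The work goes in short steps, Python scripts to look and compute and a tool call to move; the robot and the scene stay as the last step left them, time stands still between calls to the robot, and variables do not carry over. Pictures are saved under pics/ and viewed, and the job is handed in when it is done.

Besides the shell and the picture viewer there is one more tool, called in YAML: its name, and indented under it one key for each argument. step_arm: Moves the arm, as the interface text tells. Its arguments: {"type":"object","properties":{"commands":{"type":"array","items":{"type":"array"}},"gripper":{"type":"number"},"grip_force":{"type":"number"}},"required":["commands"]}

```bash
ls; mkdir -p pics
python3 - <<'E'
from plant import r, imaging
import cv2, numpy as np
print(r.get_state(), r.grip_depth)
for n in ["scene","top"]:
    c=imaging.capture(n)
    cv2.imwrite(f"pics/{n}0.png",c["img"][:,:,::-1])
    np.savez(f"{n}0.npz",**c)
    print(n,c["vfov"],c["cx"],c["cy"],c["extrinsics"])
E
```

```text
pics
{'time_s': 0.0, 'joints': array([-5.27631313e+01,  2.05892447e+01,  6.33194904e-01, -2.11880016e-02,
       -7.01363261e+01, -1.65061709e+01]), 'qd': array([-0.05270817, -0.05138197,  0.02508705, -0.01344883,  0.05811339,
       -0.05923304]), 'joint_torque': array([-5.42303678e-04, -5.82724357e+01,  2.93059194e+01,  6.99701786e+00,
        7.06247418e-03, -1.53426822e-04]), 'tcp_pos': array([ 0.2387254 , -0.63083827,  0.22563966]), 'eef_rot': array([ 1.79905771e+02, -7.15103715e-03, -1.59276512e+02]), 'contact_force': array([0.16773024, 0.01813839, 0.3006174 ]), 'moment': array([0.02309142, 0.03221637, 0.01728679]), 'gripper_width': 0.08798199908196351} 0.0188
scene 42.106497870505244 315.98649954158344 241.9501711075892 [[-0.01032525  0.70892564 -0.70520764  1.36049842]
 [ 0.99974761  0.02139109  0.00686613  0.03468727]
 [ 0.01995273 -0.70495876 -0.70896758  0.85396515]
 [ 0.          0.          0.          1.        ]]
top 48.473318343543006 314.6314759895476 237.45251989071656 [[-0.0617947  -0.97445142  0.21593016  0.34755367]
 [-0.99806449  0.05881714 -0.02019471  0.03859342]
 [ 0.00697837 -0.21676015 -0.97619995  1.11695321]
 [ 0.          0.          0.          1.        ]]
```

View pics/scene0.png

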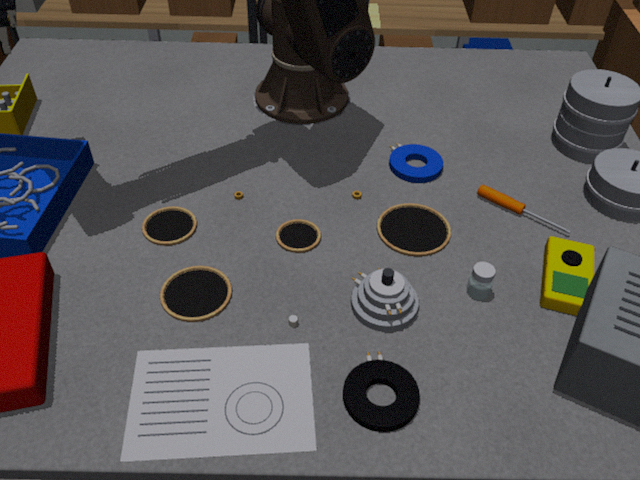

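View pics/top0.png

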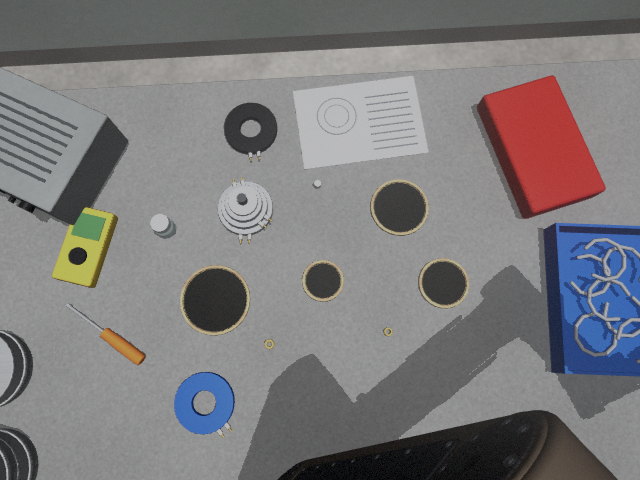

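The scene view shows the stack at about (387,295) and the jar at (483,278). The nests are l (413,229), c (298,235), s (169,225) and m (196,292). The top view shows the same things: stack (243,208), nests l (215,300), c (323,280), m (399,207), s (443,283), and jar (162,225). Next I measure positions.

```bash
cat > h.py <<'E'
import numpy as np, cv2
from scipy.optimize import least_squares
def load(f): 
    d=np.load(f); return {k:d[k] for k in d.files}
def foc(c): return 240/np.tan(np.radians(float(c["vfov"])/2))
def onplane(c,uv,z):
    uv=np.atleast_2d(uv).astype(float); f=foc(c)
    d=np.c_[(uv[:,0]-c["cx"])/f,(uv[:,1]-c["cy"])/f,np.ones(len(uv))]@c["extrinsics"][:3,:3].T
    o=c["extrinsics"][:3,3]; t=(z-o[2])/d[:,2]
    return o+d*t[:,None]
def cloud(c):
    v,u=np.mgrid[0:480,0:640]; f=foc(c); Z=c["z_map"]
    P=np.stack([(u-c["cx"])/f*Z,(v-c["cy"])/f*Z,Z],-1)
    return P@c["extrinsics"][:3,:3].T+c["extrinsics"][:3,3]
def proj(c,P):
    E=np.linalg.inv(c["extrinsics"]); p=np.atleast_2d(P)@E[:3,:3].T+E[:3,3]; f=foc(c)
    return np.c_[p[:,0]/p[:,2]*f+c["cx"],p[:,1]/p[:,2]*f+c["cy"]]
def circ(P,rad=None):
    m=P[:,:2].mean(0)
    g=lambda x:np.hypot(P[:,0]-x[0],P[:,1]-x[1])-(x[2] if rad is None else rad)
    s=least_squares(g,[*m,0.04],loss="soft_l1",f_scale=0.001)
    return s.x,np.sqrt(np.mean(s.fun**2))
E
python3 - <<'E'
from h import *
seeds={"top":dict(l=(215,300),c=(323,280),m=(399,207),s=(443,283)),"scene":dict(l=(413,229),c=(298,235),m=(196,292),s=(169,225))}
for n in seeds:
    c=load(n+"0.npz"); g=c["img"].max(2).astype(np.uint8)
    P=cloud(c)
    ok=c["z_map"]>0
    t=P[200:330,200:400][ok[200:330,200:400]]; print(n,"table z",np.median(t[:,2]))
    for k,s in seeds[n].items():
        m=(g<70).astype(np.uint8)
        m=cv2.morphologyEx(m,cv2.MORPH_OPEN,np.ones((3,3)))
        nl,lab=cv2.connectedComponents(m); b=(lab==lab[s[1],s[0]]).astype(np.uint8)
        # wood: saturated orange around
        hsv=cv2.cvtColor(c["img"],cv2.COLOR_RGB2HSV)
        w=((hsv[...,1]>70)&(hsv[...,2]>60)&(hsv[...,0]<30)).astype(np.uint8)
        big=cv2.dilate(b,np.ones((15,15))); w=((w|b)&big)
        nl,lab=cv2.connectedComponents(w); w=(lab==lab[s[1],s[0]]).astype(np.uint8)
        for nm,mm,z in(("pocket",b,0.006),("outer",w,0.006)):
            ct=max(cv2.findContours(mm,cv2.RETR_EXTERNAL,cv2.CHAIN_APPROX_NONE)[0],key=len)[:,0]
            x,e=circ(onplane(c,ct,z)); print(n,k,nm,np.round(x*1000,1),round(e*1000,2),int(mm.sum()))
    # heights map of stack & jar
    h=P[...,2]; hs=[(0.08,0.092),(0.058,0.070),(0.048,0.058),(0.03,0.04),(0.012,0.022)]
    for lo,hi in hs:
        sel=ok&(h>lo)&(h<hi)&(P[...,0]>0.45)&(P[...,0]<.75)&(np.abs(P[...,1]-0.1)<.2)
        print(n,lo,hi,sel.sum(),np.round(np.median(P[sel],0)*1000,1) if sel.any() else "")
    print(np.round(P[[208,200,225] if n=="top" else [295,278,268],[243,241,162] if n=="top" else [387,387,483]]*1000))
    r0=(130,290,120,340) if n=="top" else (230,350,320,520)
    cr=c["img"][r0[0]:r0[1],r0[2]:r0[3],::-1]
    cv2.imwrite(f"pics/{n}_crop.png",cv2.resize(cr,None,fx=3.6,fy=3.6,interpolation=cv2.INTER_CUBIC))
E
```

```text
top table z 0.00045970554734919844
top l pocket [474.3 231.1  63.6] 0.63 3037
top l outer [475.4 231.3  67.5] 2.8 3353
top c pocket [500.7   4.2  34.3] 0.65 883
top c outer [502.2   3.7  36.7] 2.32 970
top m pocket [ 650.3 -171.7   53. ] 1.08 1880
top m outer [ 650.4 -172.1   53.5] 2.34 1924
top s pocket [ 480.4 -248.5   43.4] 0.56 1392
top s outer [ 480.7 -250.1   45.1] 2.66 1484
top 0.08 0.092 82 [666.1 159.7  87.5]
top 0.058 0.07 560 [663.2 157.9  63.6]
top 0.048 0.058 446 [659.2 162.2  53.2]
top 0.03 0.04 540 [643.8 149.2  35.3]
top 0.012 0.022 636 [646.1 152.3  17.1]
[[651. 159.  64.]
 [661. 160.  87.]
 [626. 325.  62.]]
scene table z 0.0011754798846252967
scene l pocket [472.8 234.3  63.1] 0.99 2315
scene l outer [472.  234.4  72.4] 0.9 3017
scene c pocket [498.9   7.7  34.2] 0.99 735
scene c outer [498.5   7.6  43.7] 1.02 1175
scene m pocket [ 648.6 -168.4   53.6] 0.77 2308
scene m outer [ 648.4 -168.5   62.7] 0.89 3131
scene s pocket [ 478.1 -245.6   43.2] 1.04 1124
scene s outer [ 478.1 -245.4   52.7] 1.16 1646
scene 0.08 0.092 118 [667.4 161.   87.9]
scene 0.058 0.07 657 [672.6 158.7  64.3]
scene 0.048 0.058 567 [689.8 161.9  53.9]
scene 0.03 0.04 656 [690.4 148.2  35.9]
scene 0.012 0.022 837 [704.7 149.   17.9]
[[693. 161.  62.]
 [675. 160.  83.]
 [628. 332.  62.]]
```

Run:
```python
import cv2
for n in["top","scene"]: print(cv2.imread(f"pics/{n}_crop.png").shape)
```

```text
(576, 792, 3)
(432, 720, 3)
```

View pics/top_crop.png

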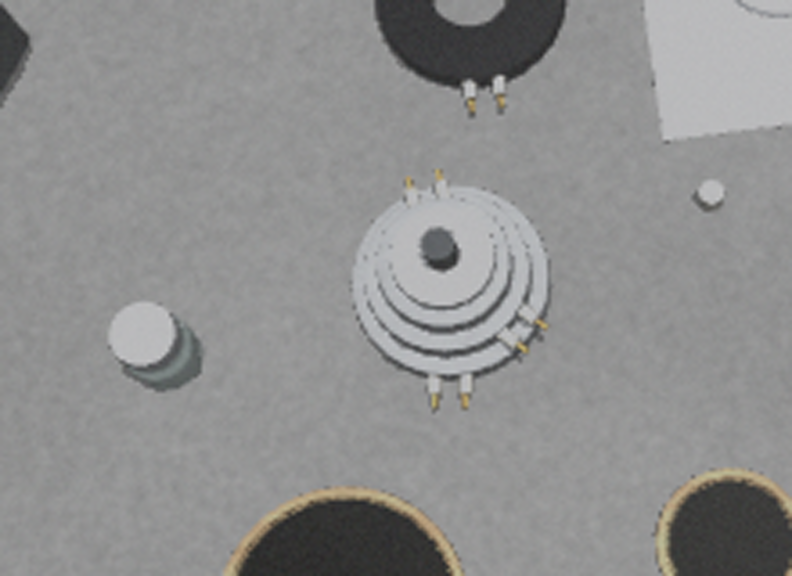

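View pics/scene_crop.png

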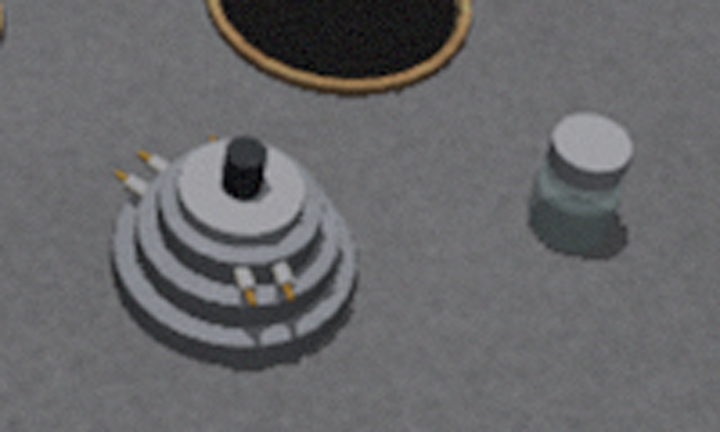

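Run:
```python
from h import *
for n in ["top","scene"]:
    c=load(n+"0.npz"); P=cloud(c); h=P[...,2]; ok=c["z_map"]>0
    for lo,hi,r in [(0.083,0.092,.010),(0.060,0.068,.030),(0.051,0.057,.039),(0.033,0.039,.049),(0.0155,0.0195,.059)]:
        sel=ok&(h>lo)&(h<hi)&(np.hypot(P[...,0]-.666,P[...,1]-.159)<.065)
        Q=P[sel]; 
        ctr=np.array([.666,.160])
        for _ in range(20):
            a=np.arctan2(Q[:,1]-ctr[1],Q[:,0]-ctr[0]); d=np.hypot(*(Q[:,:2]-ctr).T)
            b=((a+np.pi)/(2*np.pi)*36).astype(int); 
            E=[Q[b==i][np.argmax(np.where(d[b==i]<r+.006,d[b==i],0))] for i in range(36) if (b==i).any()]
            E=np.array(E); x,e=circ(E); ctr=x[:2]
        print(n,r,np.round(x*1000,1),round(e*1000,2),sel.sum())
    # jar
    sel=ok&(h>.05)&(h<.07)&(np.hypot(P[...,0]-.627,P[...,1]-.328)<.04); print("jar",P[sel].mean(0),sel.sum())
```

```text
top 0.01 [666.2 159.7   9. ] 1.33 79
top 0.03 [666.3 159.9  29.5] 0.63 527
top 0.039 [666.5 160.5  38.5] 1.61 357
top 0.049 [665.5 160.7  48.3] 1.42 423
top 0.059 [665.7 160.8  58.1] 1.27 371
jar [0.63058412 0.3300687  0.06056478] 295
scene 0.01 [665.3 161.4   9.4] 1.44 104
scene 0.03 [664.9 161.4  29.9] 0.86 614
scene 0.039 [665.8 162.1  38.5] 2.02 440
scene 0.049 [664.3 162.1  49.2] 1.76 533
scene 0.059 [665.  162.7  58.5] 0.45 496
jar [0.6334565  0.33149435 0.06064661] 381
```

Run:
```python
from h import *
ct=np.array([.6655,.161])
T={"top":(load("top0.npz"),(120,130),{"front":[(409,180),(438,172)],"right":[(546,325),(524,350)],"bottom":[(435,407),(465,405)]}),
"scene":(load("scene0.npz"),(320,230),{"front":[(251,300),(289,294)],"backleft":[(118,174),(139,153)],"back":[(212,137)]})}
for n,(c,o,d) in T.items():
    for k,v in d.items():
        for rn,z,R in(("l",.011,77),("m",.029,67),("s",.047,57)):
            p=onplane(c,np.array(v)/3.6+np.array(o),z)[:,:2].mean(0)-ct
            print(n,k,rn,"r",round(np.hypot(*p)*1000,1),"(exp",R,") ang",round(np.degrees(np.arctan2(p[1],p[0])),1))
```

```text
top front l r 68.5 (exp 77 ) ang 11.7
top front m r 61.9 (exp 67 ) ang 10.9
top front s r 55.3 (exp 57 ) ang 9.8
top right l r 61.7 (exp 77 ) ang -127.4
top right m r 65.5 (exp 67 ) ang -129.9
top right s r 69.4 (exp 57 ) ang -132.2
top bottom l r 76.0 (exp 77 ) ang 178.0
top bottom m r 79.9 (exp 67 ) ang 179.5
top bottom s r 83.9 (exp 57 ) ang -179.0
scene front l r 30.5 (exp 77 ) ang 39.7
scene front m r 41.2 (exp 67 ) ang 23.4
scene front s r 53.8 (exp 57 ) ang 14.3
scene backleft l r 75.2 (exp 77 ) ang -143.0
scene backleft m r 64.4 (exp 67 ) ang -133.1
scene backleft s r 56.1 (exp 57 ) ang -119.8
scene back l r 79.4 (exp 77 ) ang -178.6
scene back m r 63.0 (exp 67 ) ang -175.8
scene back s r 46.9 (exp 57 ) ang -171.1
```

step_arm:
  commands:
    - [[0,0,0],10]
    - [[0,0,0],10.7]
    - [[-10,20,0],0]
    - [[-24,44,0],0]
    - [[-24,44,0],0]
    - [[-24,44,0],0]
    - [[-24,44,0],0]
    - [[-24,44,0],0]
    - [[-24,44,0],0]
    - [[-24,44,0],0]
    - [[-24,44,0],0]
    - [[-24,44,0],0]
    - [[-24,44,0],0]
    - [[-24,44,0],0]
    - [[-24,44,0],0]
    - [[-24,44,0],0]
    - [[-24,44,0],0]
    - [[-24,44,0],0]
    - [[-24,44,0],0]
    - [[-24,44,0],0]
  gripper: 0

```text
time_s: 2.6
tcp_pos: [0.6563, 0.1391, 0.2265]
eef_rot: [180.0, -0.0, -179.8]
contact_force: [1.1, 0.1, -0.4]
gripper_width: 0.0876
```

step_arm:
  commands:
    - [[-9,22,20],0]
    - [[0,0,35],0]
    - [[0,0,35],0]
    - [[0,0,30],0]
    - [[0,0,20],0]
    - [[0,0,10],0]
    - [[0,0,5],0]
    - [[0,0,3],0]
    - [[0,0,0],0]
    - [[0,0,0],0]

```text
time_s: 3.85
tcp_pos: [0.6658, 0.1591, 0.0692]
eef_rot: [180.0, 0.1, -180.0]
contact_force: [0.7, 0.2, -0.4]
gripper_width: 0.0876
```

```bash
cat > snap.py <<'E'
import sys,cv2,numpy as np
from plant import r, imaging
cam,name=sys.argv[1:3]; box=list(map(int,sys.argv[3:7])) if len(sys.argv)>3 else None
c=imaging.capture(cam); np.savez(name+".npz",**c); im=c["img"][:,:,::-1]
if box:
    im=im[box[1]:box[3],box[0]:box[2]]; s=min(800/im.shape[1],600/im.shape[0]); im=cv2.resize(im,None,fx=s,fy=s,interpolation=cv2.INTER_CUBIC)
cv2.imwrite(f"pics/{name}.png",im); s=r.get_state(); print(s["time_s"],s["tcp_pos"],s["eef_rot"],s["contact_force"],s["gripper_width"])
E
python3 snap.py scene a1 320 200 520 350
```

```text
3.9 [0.66576378 0.15905988 0.06915965] [ 1.79975997e+02  4.84203293e-02 -1.79966181e+02] [-0.64996358 -0.24456977  0.16550754] 0.08737259014125666
```

View pics/a1.png

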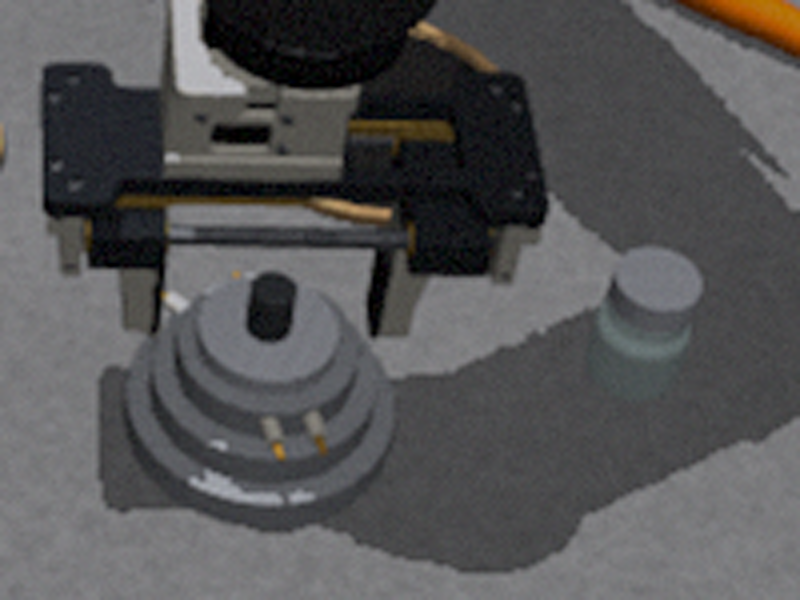

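The fingers straddle the stud at crop (272,305), with tips at about (140,330) and (390,335). They look as if they sit behind it, so I check by projection.

Run:
```python
from h import *
c=load("a1.npz")
for P in [(.6658,.159-.044,.069),(.6658,.159+.044,.069),(.6658,.161,.088),(.6658,.161,.064),(.6758,.159-.055,.069),(.6758,.159+.055,.069)]:
    print(P,np.round((proj(c,P)-[320,200])*4))
P=cloud(c); 
for uv in [(140,320),(395,320),(272,280),(272,320)]:
    u,v=uv[0]//4+320,uv[1]//4+200; print(uv,np.round(P[v,u]*1000))
```

```text
(0.6658, 0.115, 0.069) [[155. 317.]]
(0.6658, 0.203, 0.069) [[364. 321.]]
(0.6658, 0.161, 0.088) [[269. 289.]]
(0.6658, 0.161, 0.064) [[263. 327.]]
(0.6758, 0.10400000000000001, 0.069) [[130. 334.]]
(0.6758, 0.214, 0.069) [[393. 340.]]
(140, 320) [675. 108.  77.]
(395, 320) [677. 212.  82.]
(272, 280) [663. 162.  90.]
(272, 320) [674. 163.  77.]
```

step_arm:
  commands:
    - [[0,2,0],0]
    - [[0,0,0],0]
    - [[0,0,0],0]
    - [[0,0,0],0]
    - [[0,0,0],0]
    - [[0,0,0],0]
    - [[0,0,0],0]
    - [[0,0,0],0]
  gripper: 0.9
  grip_force: 30

```text
time_s: 4.9
tcp_pos: [0.6655, 0.161, 0.0685]
eef_rot: [180.0, -0.0, -180.0]
contact_force: [-0.0, 0.0, 0.2]
gripper_width: 0.019
```

step_arm:
  commands:
    - [[0,0,-5],0]
    - [[0,0,-15],0]
    - [[0,0,-20],0]
    - [[10.5,-10.3,0],0]
    - [[25,-25,0],0]
    - [[30,-25,0],0]
    - [[30,-25,0],0]
    - [[30,-25,0],0]
    - [[25,-25,0],0]
    - [[10,-15,0],0]
    - [[5,-5,0],0]
    - [[0,0,0],0]
    - [[0,0,20],0]
    - [[0,0,25],0]
    - [[0,0,20],0]
    - [[0,0,8],0]
    - [[0,0,0],0]
    - [[0,0,0],0]

```text
time_s: 7.15
tcp_pos: [0.5008, 0.0059, 0.0362]
eef_rot: [180.0, 0.1, -180.0]
contact_force: [0.3, -0.7, -0.5]
gripper_width: 0.0192
```

```bash
python3 snap.py scene a2 220 170 420 320
```

```text
7.2 [0.50075378 0.00585795 0.03628734] [ 1.79976345e+02  7.34903024e-02 -1.79956884e+02] [ 0.22884518  0.45946234 -0.52574412] 0.01931718750053229
```

View pics/a2.png

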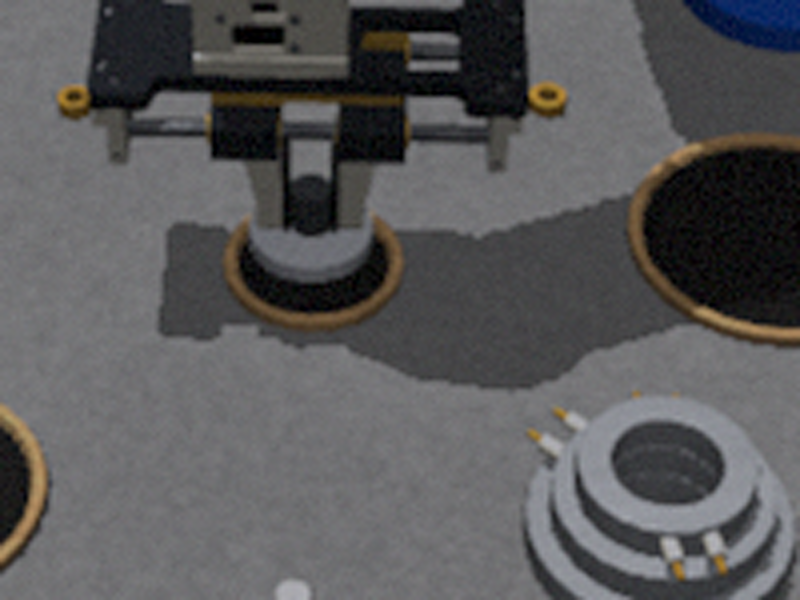

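The cover hangs level over the small nest: disc at crop (312,250), nest centred at (315,270), which is as expected at this height. I lower it and let go.

step_arm:
  commands:
    - [[0,0,8],0]
    - [[0,0,5],0]
    - [[0,0,3],0]
    - [[0,0,1],0]
    - [[0,0,0],0]
    - [[0,0,0],0]

```text
time_s: 7.95
tcp_pos: [0.5002, 0.0056, 0.0186]
eef_rot: [180.0, 0.0, -180.0]
contact_force: [-0.7, -0.6, -0.5]
gripper_width: 0.019
```

step_arm:
  commands:
    - [[0,0,0.7],0]
    - [[0,0,0],0]
    - [[0,0,0],0]

```text
time_s: 8.32
tcp_pos: [0.5003, 0.0056, 0.0184]
eef_rot: [180.0, 0.0, -180.0]
contact_force: [-1.4, 0.0, 6.1]
gripper_width: 0.0192
```

Contact. Release, rise, and look at both the cover and the remaining stack.

step_arm:
  commands:
    - [[0,0,0],0]
    - [[0,0,0],0]
    - [[0,0,0],0]
    - [[0,0,0],0]
    - [[0,0,-10],0]
    - [[0,0,-30],0]
    - [[0,0,-40],0]
    - [[0,0,-20],0]
    - [[0,0,0],0]
  gripper: 0.3

```text
time_s: 9.45
tcp_pos: [0.5013, 0.006, 0.1203]
eef_rot: [179.9, 0.2, -180.0]
contact_force: [-0.4, 1.0, 0.2]
gripper_width: 0.0614
```

```bash
python3 snap.py scene a3 220 170 440 335;  python3 - <<'E'
from h import *
c=load("a3.npz"); P=cloud(c); h=P[...,2]; ok=c["z_map"]>0
def fit(lo,hi,r,c0,outer=True):
    sel=ok&(h>lo)&(h<hi)&(np.hypot(P[...,0]-c0[0],P[...,1]-c0[1])<r+.012); Q=P[sel]; ctr=np.array(c0)
    for _ in range(20):
        a=np.arctan2(Q[:,1]-ctr[1],Q[:,0]-ctr[0]); d=np.hypot(*(Q[:,:2]-ctr).T); b=((a+np.pi)/(2*np.pi)*36).astype(int)
        E=np.array([Q[b==i][np.argmax(np.where(d[b==i]<r+.004,d[b==i],0))] for i in range(36) if (b==i).any()])
        x,e=circ(E); ctr=x[:2]
    return np.round(x*1000,1),round(e*1000,2)
print("cover",fit(.010,.018,.030,(.499,.007)))
for z,r in((.054,.039),(.036,.049),(.018,.059)): print(z,fit(z-.003,z+.003,r,(.665,.162)))
E
```

```text
9.5 [0.50042273 0.00572736 0.11891974] [ 1.79944725e+02  1.17388231e-01 -1.79971736e+02] [-1.25734516 -0.72029797 -0.37466376] 0.06162556327947906
cover (array([499.1,   5.2,  30.2]), np.float64(2.59))
0.054 (array([664.5, 162.3,  38.8]), np.float64(1.1))
0.036 (array([668. , 162.2,  46.7]), np.float64(8.29))
0.018 (array([668.1, 162.2,  56.6]), np.float64(12.78))
```

View pics/a3.png

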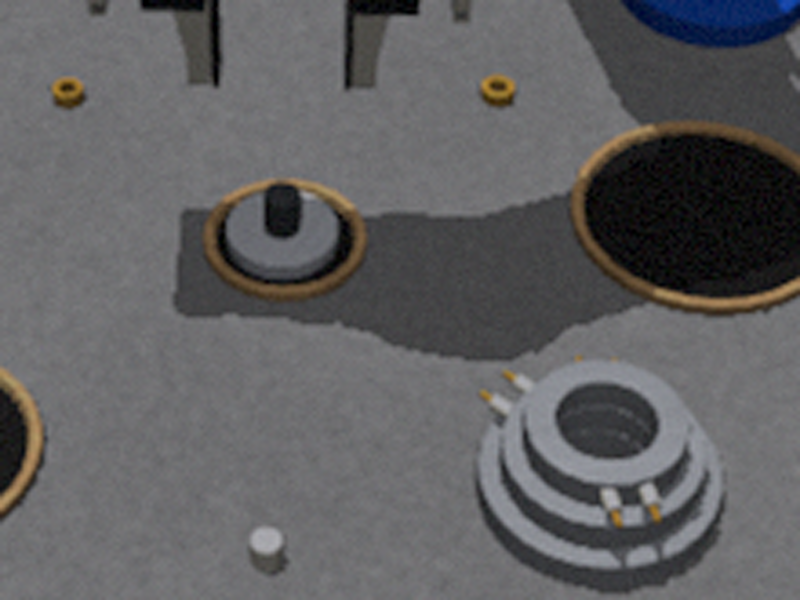

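The cover lies flat in its nest at crop (282,240), dark gap all round. The stack is undisturbed, with the small ring at (605,420). Next is the small ring, gripped at its +y side.

step_arm:
  commands:
    - [[-10,11,0],0]
    - [[-25,30,0],0]
    - [[-30,35,0],0]
    - [[-35,35,0],0]
    - [[-30,35,0],0]
    - [[-20,25,0],0]
    - [[-10,10,0],0]
    - [[-5,5,0],0]
    - [[0,0,0],0]
    - [[0,0,15],0]
    - [[0,0,25],0]
    - [[0,0,15],0]
    - [[0,0,0],0]
  gripper: 0.55

```text
time_s: 11.12
tcp_pos: [0.6639, 0.1908, 0.0613]
eef_rot: [-179.9, -0.1, -180.0]
contact_force: [0.6, -1.2, 0.3]
gripper_width: 0.0394
```

```bash
python3 snap.py scene a4 320 200 520 350
```

```text
11.175 [0.6647099  0.19120307 0.06247385] [-1.79959808e+02 -4.59529867e-02 -1.79978083e+02] [ 0.0304937   0.20261062 -0.16279998] 0.03909802660890991
```

View pics/a4.png

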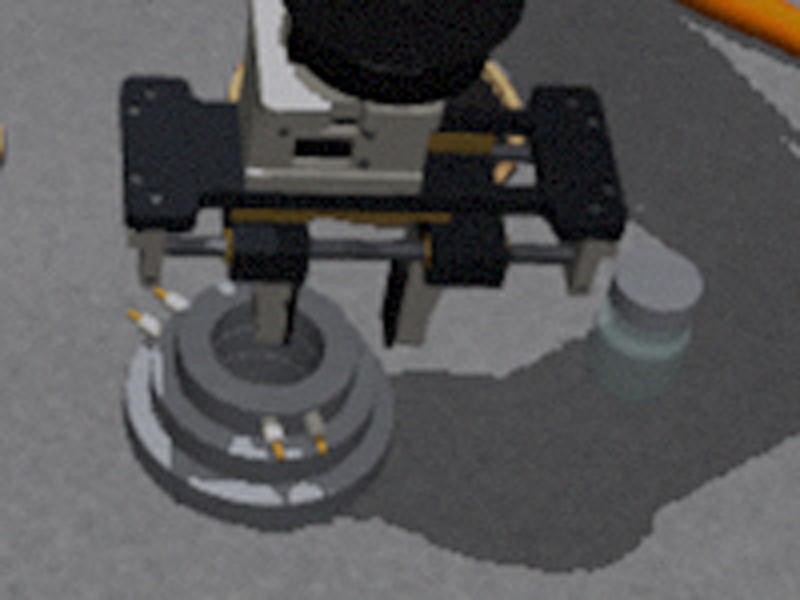

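The inner finger is over the hole at (275,330) and the outer one is clear of the ring at (405,340). Descend and close.

step_arm:
  commands:
    - [[-0.5,0,10],0]
    - [[0,0,7],0]
    - [[0,0,3.5],0]
    - [[0,0,0],0]
    - [[0,0,0],0]

```text
time_s: 11.8
tcp_pos: [0.6656, 0.1917, 0.0426]
eef_rot: [180.0, 0.0, -180.0]
contact_force: [0.1, -0.8, -0.5]
gripper_width: 0.0394
```

step_arm:
  commands:
    - [[0,0,0],0]
    - [[0,0,0],0]
    - [[0,0,0],0]
    - [[0,0,0],0]
    - [[0,0,0],0]
    - [[0,0,0],0]
  gripper: 0.95
  grip_force: 45

```text
time_s: 12.55
tcp_pos: [0.6656, 0.1918, 0.0425]
eef_rot: [180.0, 0.0, -180.0]
contact_force: [0.4, 0.7, 2.3]
gripper_width: 0.0152
```

step_arm:
  commands:
    - [[0,0,-3],0]
    - [[0,0,-10],0]
    - [[0,0,-20],0]
    - [[0,0,-20],0]
    - [[0,0,0],0]
    - [[0,0,0],0]

```text
time_s: 13.3
tcp_pos: [0.665, 0.1915, 0.0948]
eef_rot: [-180.0, -0.0, -180.0]
contact_force: [0.3, 0.6, -2.4]
gripper_width: 0.0153
```

```bash
python3 snap.py scene a5 320 200 520 350
```

```text
13.35 [0.66482122 0.19134789 0.09442575] [-1.79974081e+02 -7.77628083e-02 -1.79983763e+02] [-0.52594042 -0.73386822 -2.17245159] 0.0152064782095483
```

View pics/a5.png

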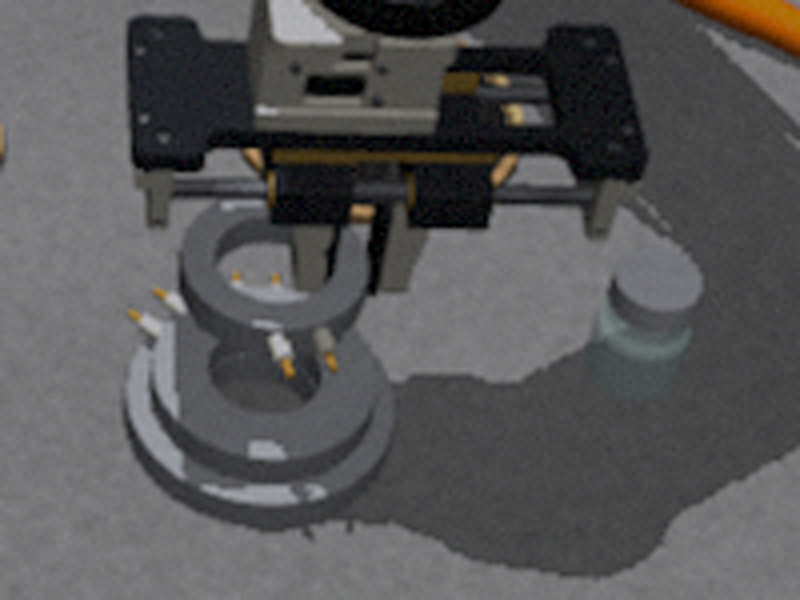

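The small ring is lifted alone and level, at (270,270). The middle ring stays put at (265,385). Carry.

step_arm:
  commands:
    - [[5,-10,0],0]
    - [[10,-20,0],0]
    - [[16,-35,0],0]
    - [[18,-40,0],0]
    - [[18,-40,0],0]
    - [[18,-40,0],0]
    - [[18,-40,0],0]
    - [[18,-40,0],0]
    - [[18,-40,0],0]
    - [[16,-35,0],0]
    - [[15,-32,0],0]
    - [[10,-20,0],0]
    - [[5.7,-10,0],0]
    - [[0,-5,0],0]
    - [[0,0,15],0]
    - [[0,0,25],0]
    - [[0,0,18],0]
    - [[0,0,6],0]
    - [[0,0,0],0]
    - [[0,0,0],0]

```text
time_s: 15.85
tcp_pos: [0.4806, -0.2153, 0.0318]
eef_rot: [-180.0, 0.0, -179.9]
contact_force: [0.2, 0.2, -2.2]
gripper_width: 0.0152
```

```bash
python3 snap.py scene a6 80 150 280 300;python3 snap.py top a6t 340 180 540 330
```

```text
15.9 [ 0.480586   -0.21539686  0.03194888] [-1.79990473e+02  6.62634017e-02 -1.79950824e+02] [ 0.24028314  0.7543359  -1.52158272] 0.015468763709603074
15.95 [ 0.48052248 -0.21543854  0.03201146] [-1.79992936e+02  7.55224174e-02 -1.79959424e+02] [ 1.07604457 -0.26060427 -1.67441102] 0.01539798295697367
```

View pics/a6.png

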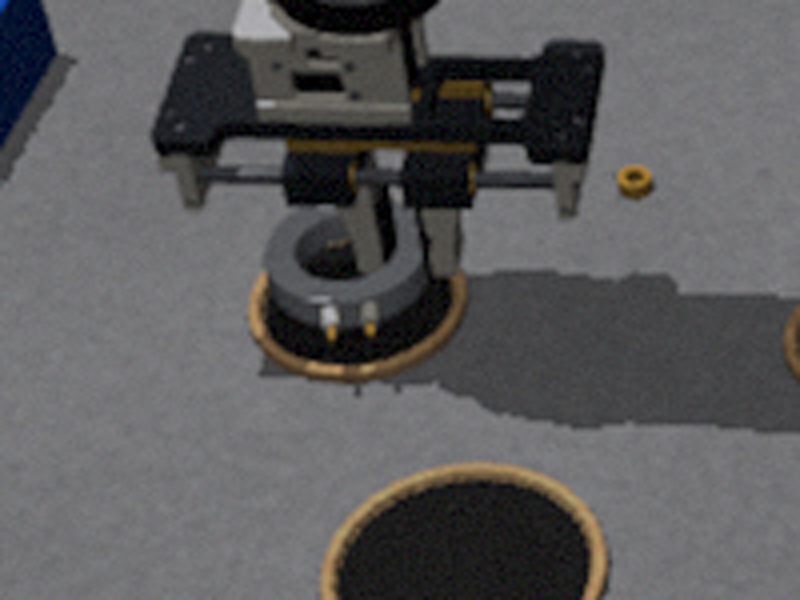

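View pics/a6t.png

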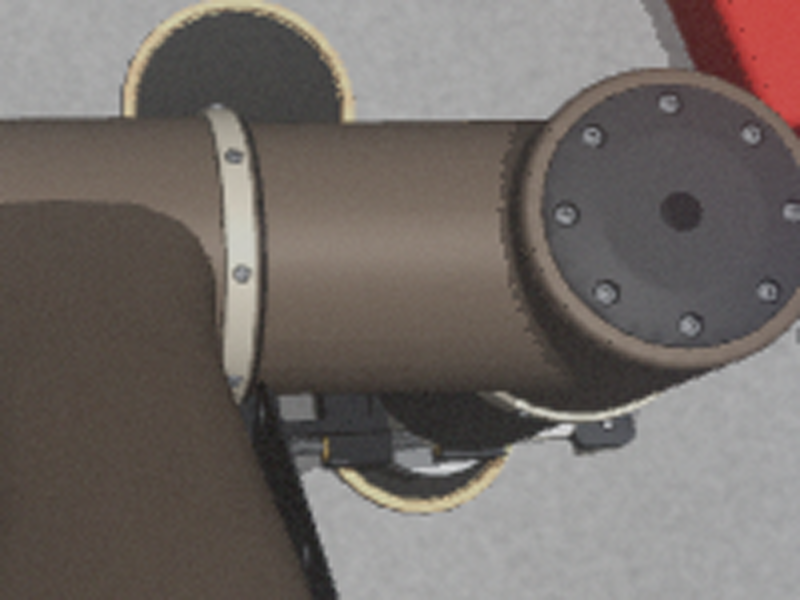

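The top view is blocked by the arm. In the scene view the ring at (345,270) hangs over the nest at (357,310). I measure the offset with the same camera.

```bash
cat >> h.py <<'E'
def fit(c,z,r,c0,tol=.003):
    P=cloud(c); h=P[...,2]; ok=c["z_map"]>0
    sel=ok&(abs(h-z)<tol)&(np.hypot(P[...,0]-c0[0],P[...,1]-c0[1])<r+.012); Q=P[sel]; ctr=np.array(c0)
    for _ in range(20):
        a=np.arctan2(Q[:,1]-ctr[1],Q[:,0]-ctr[0]); d=np.hypot(*(Q[:,:2]-ctr).T); b=((a+np.pi)/(2*np.pi)*36).astype(int)
        E=np.array([Q[b==i][np.argmax(np.where(d[b==i]<r+.004,d[b==i],0))] for i in range(36) if (b==i).any()])
        x,e=circ(E,r); ctr=x[:2]
    return np.round(x[:2]*1000,1),round(e*1000,2),len(Q)
E
python3 - <<'E'
from h import *
c=load("a6.npz")
print(fit(c,.0435,.039,(.479,-.246)))
E
```

```text
(array([ 480.5, -245.5]), np.float64(3.37), 502)
```

step_arm:
  commands:
    - [[1.5,0,8],0]
    - [[0,0,7],0]
    - [[0,0,3.5],0]
    - [[0,0,1.5],0]
    - [[0,0,0],0]
    - [[0,0,0],0]

```text
time_s: 16.7
tcp_pos: [0.4786, -0.2155, 0.0115]
eef_rot: [-180.0, 0.0, -180.0]
contact_force: [0.6, -0.3, -0.8]
gripper_width: 0.0153
```

step_arm:
  commands:
    - [[0,0,0.8],0]
    - [[0,0,0],0]
    - [[0,0,0],0]

```text
time_s: 17.08
tcp_pos: [0.4786, -0.2155, 0.0106]
eef_rot: [-180.0, 0.0, -180.0]
contact_force: [0.6, -0.4, -1.5]
gripper_width: 0.0151
```

step_arm:
  commands:
    - [[0,0,0.6],0]
    - [[0,0,0],0]
    - [[0,0,0],0]

```text
time_s: 17.45
tcp_pos: [0.4786, -0.2155, 0.0104]
eef_rot: [-180.0, 0.0, -180.0]
contact_force: [-1.9, 1.7, 5.7]
gripper_width: 0.0151
```

step_arm:
  commands:
    - [[0,0,0],0]
    - [[0,0,0],0]
    - [[0,0,0],0]
    - [[0,0,0],0]
    - [[0,0,-10],0]
    - [[0,0,-30],0]
    - [[0,0,-40],0]
    - [[0,0,-20],0]
    - [[0,0,0],0]
  gripper: 0.6

```text
time_s: 18.58
tcp_pos: [0.4798, -0.2156, 0.1124]
eef_rot: [-180.0, 0.3, -180.0]
contact_force: [0.8, -0.6, -1.1]
gripper_width: 0.0348
```

```bash
python3 snap.py scene a7 80 150 280 300;python3 - <<'E'
from h import *
c=load("a7.npz")
print(fit(c,.022,.039,(.479,-.246)))
P=cloud(c);h=P[...,2]
sel=(abs(P[...,2]-.022)<.008)&(np.hypot(P[...,0]-.479,P[...,1]+.246)<.037)&(np.hypot(P[...,0]-.479,P[...,1]+.246)>.027)
A=P[sel];x=np.linalg.lstsq(np.c_[A[:,:2],np.ones(len(A))],A[:,2],rcond=None)[0];print("tilt deg",np.degrees(x[:2]),np.median(A[:,2]))
print(fit(c,.036,.049,(.665,.162)),fit(c,.018,.059,(.665,.162)))
E
```

```text
18.625 [ 0.47890454 -0.21545655  0.11105646] [-1.79999693e+02  1.29439029e-01 -1.79978529e+02] [1.04733889 1.10164603 0.12047959] 0.03525034999904157
(array([ 478.1, -246.1]), np.float64(1.26), 557)
tilt deg [-1.21824972 -0.04586743] 0.02213074858100139
(array([664.7, 162.4]), np.float64(1.09), 1456) (array([666. , 162.7]), np.float64(16.65), 706)
```

View pics/a7.png

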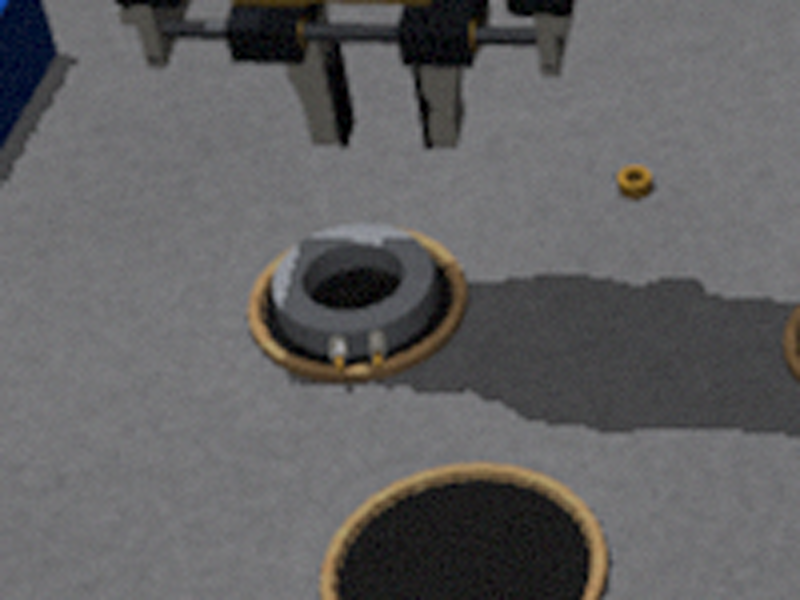

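The small ring lies flat and centred in its nest (crop (357,290)), and the middle ring has not moved. Next the middle ring.

step_arm:
  commands:
    - [[-5,10,0],0]
    - [[-10,20,0],0]
    - [[-16,35,0],0]
    - [[-18,41,0],0]
    - [[-18,41,0],0]
    - [[-18,41,0],0]
    - [[-18,41,0],0]
    - [[-18,41,0],0]
    - [[-18,41,0],0]
    - [[-16,35,0],0]
    - [[-15,32,0],0]
    - [[-10,20,0],0]
    - [[-6.3,10,0],0]
    - [[0,5,0],0]
    - [[0,0,0],0]
    - [[0,0,20],0]
    - [[0,0,25],0]
    - [[0,0,16],0]
    - [[0,0,0],0]
    - [[0,0,0],0]
  gripper: 0.5

```text
time_s: 21.12
tcp_pos: [0.6651, 0.1976, 0.0499]
eef_rot: [180.0, 0.1, -180.0]
contact_force: [0.1, -0.6, 0.3]
gripper_width: 0.0436
```

```bash
python3 snap.py scene a8 320 200 520 350
```

```text
21.175 [0.66524051 0.19779875 0.05011687] [ 1.79964203e+02  8.63217624e-02 -1.79964860e+02] [-0.13271544 -0.02251803  0.4565756 ] 0.04376179557221654
```

View pics/a8.png

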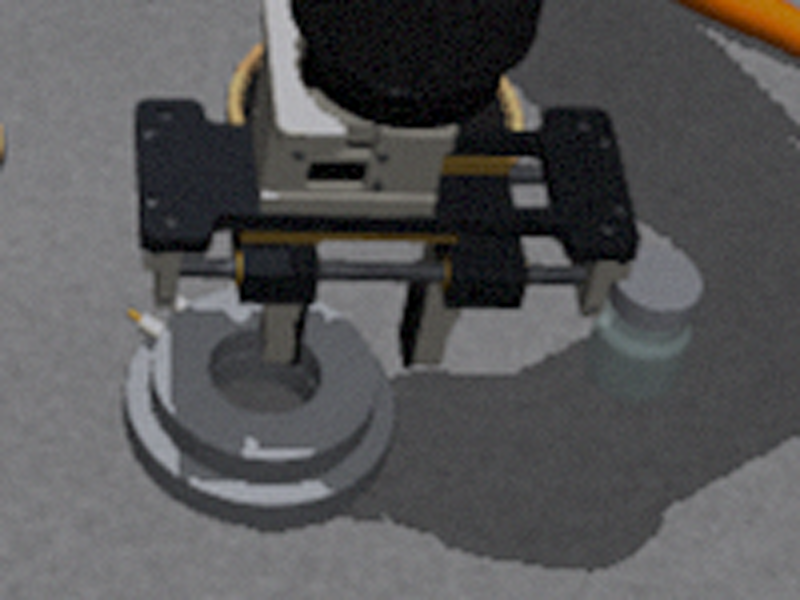

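The inner finger is over the hole at (283,340), the outer is clear at (430,350), and the jar is untouched. Descend and grip.

step_arm:
  commands:
    - [[0,-0.5,10],0]
    - [[0,0,9],0]
    - [[0,0,5],0]
    - [[0,0,2],0]
    - [[0,0,0],0]
    - [[0,0,0],0]

```text
time_s: 21.92
tcp_pos: [0.6647, 0.1972, 0.0232]
eef_rot: [180.0, 0.0, -180.0]
contact_force: [0.4, -0.1, 0.0]
gripper_width: 0.0439
```

step_arm:
  commands:
    - [[0,0,0],0]
    - [[0,0,0],0]
    - [[0,0,0],0]
    - [[0,0,0],0]
    - [[0,0,0],0]
    - [[0,0,0],0]
  gripper: 0.95
  grip_force: 50

```text
time_s: 22.68
tcp_pos: [0.6648, 0.1974, 0.0232]
eef_rot: [180.0, 0.0, -180.0]
contact_force: [0.6, 2.1, 1.5]
gripper_width: 0.0254
```

step_arm:
  commands:
    - [[0,0,-3],0]
    - [[0,0,-10],0]
    - [[0,0,-20],0]
    - [[0,0,-25],0]
    - [[0,0,-10],0]
    - [[0,0,0],0]
    - [[0,0,0],0]

```text
time_s: 23.55
tcp_pos: [0.6639, 0.1968, 0.0899]
eef_rot: [-180.0, -0.1, -180.0]
contact_force: [-0.2, 0.1, -2.4]
gripper_width: 0.0255
```

```bash
python3 snap.py scene a9 320 200 520 350
```

```text
23.6 [0.66387436 0.19679695 0.0897294 ] [-1.79956474e+02 -9.95553202e-02 -1.79982650e+02] [-0.57815954  0.31392064 -2.37732593] 0.0257593158739159
```

View pics/a9.png

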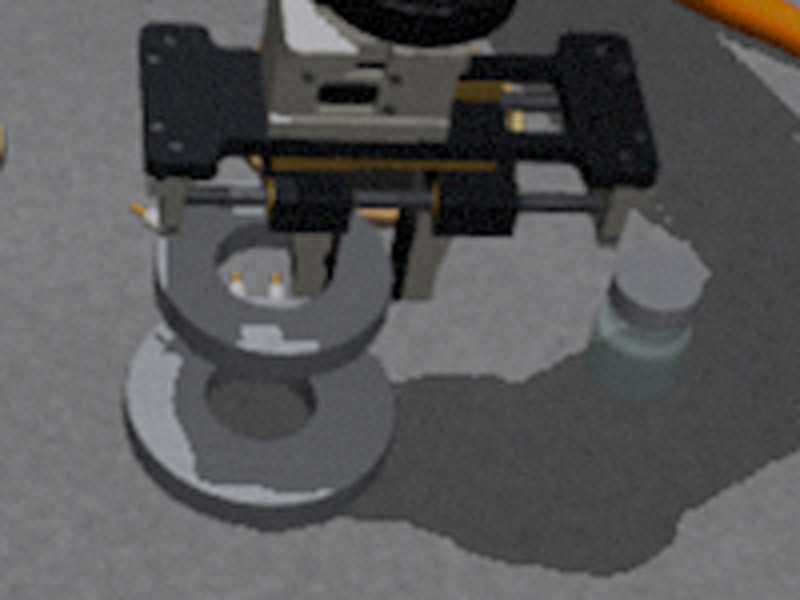

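The middle ring is lifted alone and level at (275,280). The large ring remains at (260,410). Carry.

step_arm:
  commands:
    - [[0,-10,0],0]
    - [[0,-20,0],0]
    - [[1,-30,0],0]
    - [[2,-40,0],0]
    - [[2,-40,0],0]
    - [[2,-40,0],0]
    - [[2,-40,0],0]
    - [[2,-40,0],0]
    - [[2,-30,0],0]
    - [[2,-20,0],0]
    - [[0,-12,0],0]
    - [[0,-8.5,0],0]
    - [[0,0,0],0]
    - [[0,0,15],0]
    - [[0,0,20],0]
    - [[0,0,15],0]
    - [[0,0,8],0]
    - [[0,0,0],0]
    - [[0,0,0],0]

```text
time_s: 25.98
tcp_pos: [0.6502, -0.1334, 0.0335]
eef_rot: [-180.0, 0.1, -180.0]
contact_force: [-0.1, -0.2, -2.0]
gripper_width: 0.0254
```

```bash
python3 snap.py scene a10 100 210 300 360
python3 - <<'E'
from h import *
c=load("a10.npz")
print(fit(c,.045,.049,(.649,-.169)))
E
```

```text
26.025 [ 0.65030175 -0.13337153  0.03367653] [-1.79997420e+02  6.97454196e-02 -1.79962333e+02] [-0.54150294 -0.34658305 -2.02586648] 0.025135670009174056
(array([ 650.5, -169.6]), np.float64(2.78), 1001)
```

View pics/a10.png

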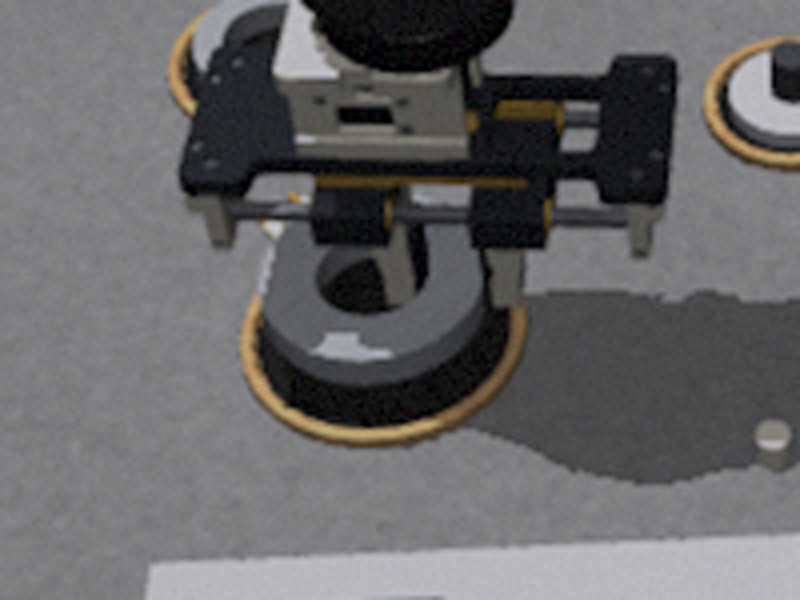

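The ring hangs over its nest (ring (370,300), nest (385,345)), and the fit gives about 2 mm of error in x, which I trim. Lower.

step_arm:
  commands:
    - [[1.2,0,8],0]
    - [[0,0,8],0]
    - [[0,0,5],0]
    - [[0,0,2],0]
    - [[0,0,0.7],0]
    - [[0,0,0],0]
    - [[0,0,0],0]

```text
time_s: 26.9
tcp_pos: [0.6487, -0.1334, 0.0094]
eef_rot: [180.0, 0.0, -180.0]
contact_force: [-0.4, -0.9, -2.5]
gripper_width: 0.0252
```

step_arm:
  commands:
    - [[0,0,0.5],0]
    - [[0,0,0],0]
    - [[0,0,0],0]

```text
time_s: 27.28
tcp_pos: [0.6488, -0.1334, 0.0092]
eef_rot: [-180.0, 0.0, -180.0]
contact_force: [-1.3, 0.9, 2.1]
gripper_width: 0.0253
```

step_arm:
  commands:
    - [[0,0,0],0]
    - [[0,0,0],0]
    - [[0,0,0],0]
    - [[0,0,-5],0]
    - [[0,0,-20],0]
    - [[0,0,-40],0]
    - [[0,0,-30],0]
    - [[0,0,0],0]
  gripper: 0.55

```text
time_s: 28.28
tcp_pos: [0.6505, -0.1334, 0.1073]
eef_rot: [-180.0, 0.3, -179.9]
contact_force: [-0.4, 0.3, -0.5]
gripper_width: 0.0395
```

```bash
cat >> h.py <<'E'
def tilt(c,z,ri,ro,c0):
    P=cloud(c); d=np.hypot(P[...,0]-c0[0],P[...,1]-c0[1]); A=P[(abs(P[...,2]-z)<.008)&(d<ro-.002)&(d>ri+.003)]
    x=np.linalg.lstsq(np.c_[A[:,:2],np.ones(len(A))],A[:,2],rcond=None)[0]; return np.round(np.degrees(x[:2]),2),np.median(A[:,2])
E
python3 snap.py scene a11 100 210 300 360
python3 - <<'E'
from h import *
c=load("a11.npz")
print(fit(c,.022,.049,(.649,-.169)),tilt(c,.022,.024,.049,(.649,-.169)))
print(fit(c,.018,.059,(.665,.162)))
E
```

```text
28.325 [ 0.64931946 -0.13330202  0.10538525] [ 1.79985717e+02  1.66748438e-01 -1.79969286e+02] [-0.41642717 -0.1235791  -0.73392523] 0.03954500466609396
(array([ 648.1, -169.4]), np.float64(1.13), 1416) (array([-0.43, -0.21]), np.float64(0.02236844699725704))
(array([664., 163.]), np.float64(1.1), 2241)
```

View pics/a11.png

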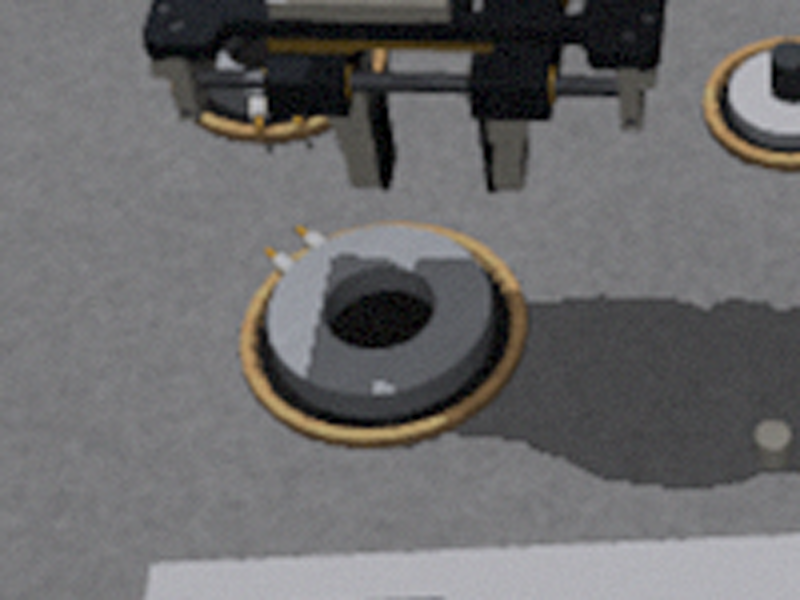

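The middle ring lies flat in its nest (crop (380,320), gap all round, tilt <0.5°). Now the large ring.

step_arm:
  commands:
    - [[0,10,0],0]
    - [[0,20,0],0]
    - [[-1.7,30,0],0]
    - [[-2,40,0],0]
    - [[-2,40,0],0]
    - [[-2,40,0],0]
    - [[-2,40,0],0]
    - [[-2,40,0],0]
    - [[-2,35,0],0]
    - [[-2,21,0],0]
    - [[0,12,0],0]
    - [[0,8.3,0],0]
    - [[0,0,0],0]
    - [[0,0,20],0]
    - [[0,0,25],0]
    - [[0,0,20],0]
    - [[0,0,8],0]
    - [[0,0,0],0]
    - [[0,0,0],0]
  gripper: 0.4

```text
time_s: 30.7
tcp_pos: [0.6647, 0.203, 0.0318]
eef_rot: [180.0, 0.1, -180.0]
contact_force: [-0.7, 0.7, 0.8]
gripper_width: 0.0525
```

```bash
python3 snap.py scene a12 320 200 520 350
```

```text
30.75 [0.66470591 0.20306897 0.03188648] [ 1.79958252e+02  8.36101550e-02 -1.79972613e+02] [1.01602581 0.56667952 0.06428533] 0.05268813852781578
```

View pics/a12.png

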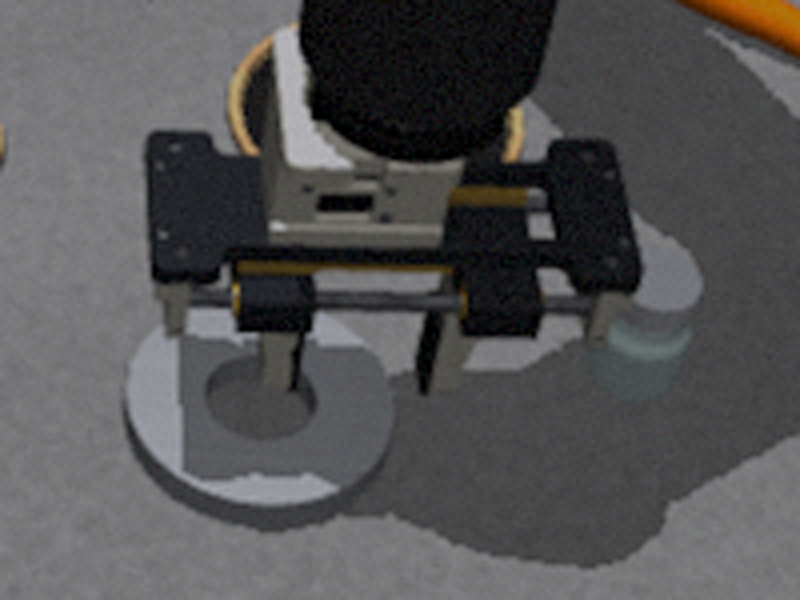

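The inner finger is over the hole at (280,365), the outer is clear at (440,370). The gripper's right leg at (600,320) comes near the jar in the image, so I check the clearance first.

Run:
```python
from h import *
c=load("a12.npz"); P=cloud(c)
for uv in [(600,310),(600,325),(600,335),(615,300),(630,280),(640,320),(660,310),(650,290)]:
    print(uv,np.round(P[uv[1]//4+200,uv[0]//4+320]*1000))
```

```text
(600, 310) [702. 286. 121.]
(600, 325) [702. 288. 111.]
(600, 335) [703. 288. 108.]
(615, 300) [703. 290. 126.]
(630, 280) [702. 294. 137.]
(640, 320) [647. 326.  53.]
(660, 310) [647. 333.  60.]
(650, 290) [638. 328.  63.]
```

The leg will bottom out at about z=79 mm and y≤296 mm. The jar is 62 mm tall with its near edge at y≈310, so it is clear.

step_arm:
  commands:
    - [[0,0,10],0]
    - [[0,0,9],0]
    - [[0,0,5],0]
    - [[0,0,2],0]
    - [[0,0,0],0]
    - [[0,0,0],0]

```text
time_s: 31.5
tcp_pos: [0.6642, 0.2031, 0.005]
eef_rot: [180.0, 0.0, -180.0]
contact_force: [-0.4, 0.4, -0.4]
gripper_width: 0.0524
```

step_arm:
  commands:
    - [[0,0,0],0]
    - [[0,0,0],0]
    - [[0,0,0],0]
    - [[0,0,0],0]
    - [[0,0,0],0]
    - [[0,0,0],0]
  gripper: 0.9
  grip_force: 58

```text
time_s: 32.25
tcp_pos: [0.6641, 0.2031, 0.005]
eef_rot: [180.0, 0.0, -180.0]
contact_force: [-1.3, 1.7, 2.7]
gripper_width: 0.0343
```

step_arm:
  commands:
    - [[0,0,-3],0]
    - [[0,0,-10],0]
    - [[0,0,-20],0]
    - [[0,0,-15],0]
    - [[0,0,-5],0]
    - [[0,0,0],0]
    - [[0,0,0],0]

```text
time_s: 33.12
tcp_pos: [0.6636, 0.2027, 0.0572]
eef_rot: [-180.0, -0.1, -180.0]
contact_force: [0.5, -0.4, -2.1]
gripper_width: 0.0342
```

```bash
python3 snap.py scene a13 320 200 520 350
```

```text
33.175 [0.66362628 0.20267744 0.05703518] [-1.79968561e+02 -6.20396641e-02 -1.79977023e+02] [ 0.69010161 -0.19770707 -1.943218  ] 0.03448121708286168
```

View pics/a13.png

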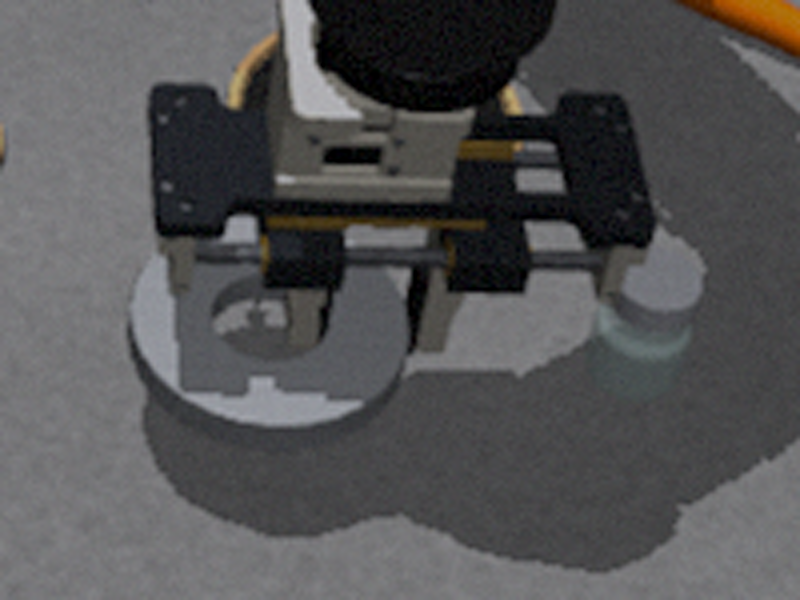

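The large ring is held level at (275,330) and the jar stands. I move in −x first, then toward the nest.

step_arm:
  commands:
    - [[5,0,0],0]
    - [[12,0,0],0]
    - [[20,0,0],0]
    - [[28,5,0],0]
    - [[30,10,0],0]
    - [[30,15,0],0]
    - [[28,15,0],0]
    - [[20,12,0],0]
    - [[10,8,0],0]
    - [[5.5,4.5,0],0]
    - [[2,2,0],0]
    - [[0,0,0],0]
    - [[0,0,10],0]
    - [[0,0,12],0]
    - [[0,0,5],0]
    - [[0,0,0],0]
    - [[0,0,0],0]

```text
time_s: 35.3
tcp_pos: [0.4737, 0.2744, 0.0308]
eef_rot: [180.0, 0.0, -180.0]
contact_force: [-1.1, 0.5, -1.6]
gripper_width: 0.0342
```

```bash
python3 snap.py scene a14 320 140 520 290
python3 - <<'E'
from h import *
c=load("a14.npz")
for z in (.04,.043,.046): print(z,fit(c,z,.059,(.473,.233)))
print(tilt(c,.043,.024,.059,(.473,.233)))
E
```

```text
35.35 [0.47372929 0.27450474 0.03100752] [ 1.79984125e+02  2.00584174e-02 -1.79963447e+02] [ 0.84864088 -0.38406367 -1.33911405] 0.03404352241266755
0.04 (array([477.3, 233.5]), np.float64(12.42), 420)
0.043 (array([475.8, 233.2]), np.float64(10.6), 1252)
0.046 (array([476. , 233.2]), np.float64(9.47), 1186)
(array([-0.19,  0.1 ]), np.float64(0.04442808211771304))
```

View pics/a14.png

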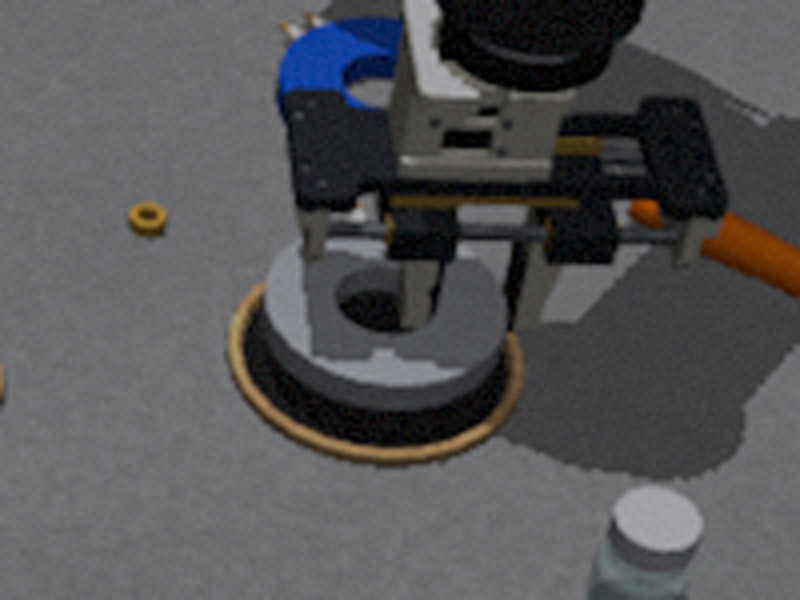

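The ring hangs level over the largest nest (ring (385,310), nest (375,360)). The terminals point away from the fingers. Lower.

step_arm:
  commands:
    - [[1,0.5,8],0]
    - [[0,0,7],0]
    - [[0,0,4],0]
    - [[0,0,2],0]
    - [[0,0,0.5],0]
    - [[0,0,0],0]
    - [[0,0,0],0]

```text
time_s: 36.22
tcp_pos: [0.4726, 0.2749, 0.0095]
eef_rot: [180.0, 0.0, -180.0]
contact_force: [-0.2, -0.3, -2.4]
gripper_width: 0.0345
```

step_arm:
  commands:
    - [[0,0,0.6],0]
    - [[0,0,0],0]
    - [[0,0,0],0]

```text
time_s: 36.6
tcp_pos: [0.4727, 0.275, 0.0089]
eef_rot: [180.0, 0.0, -180.0]
contact_force: [-0.6, -0.5, 1.4]
gripper_width: 0.0341
```

step_arm:
  commands:
    - [[0,0,0],0]
    - [[0,0,0],0]
    - [[0,0,0],0]
    - [[0,0,-5],0]
    - [[0,0,-20],0]
    - [[0,0,-40],0]
    - [[0,0,-40],0]
    - [[0,0,-20],0]
    - [[0,0,0],0]
    - [[0,0,0],0]
  gripper: 0.45

```text
time_s: 37.85
tcp_pos: [0.4721, 0.2746, 0.1332]
eef_rot: [-180.0, -0.0, -180.0]
contact_force: [0.4, 0.8, -0.4]
gripper_width: 0.0484
```

```bash
python3 snap.py scene a15
python3 - <<'E'
from h import *
c=load("a15.npz")
print(fit(c,.022,.059,(.473,.234)),tilt(c,.022,.024,.059,(.473,.234)))
print(fit(c,.022,.049,(.649,-.169)),fit(c,.022,.039,(.479,-.246)),fit(c,.014,.030,(.499,.006)))
E
```

```text
37.9 [0.47206689 0.27441743 0.13290258] [-1.79951880e+02 -5.73002490e-02 -1.79980433e+02] [ 0.57417505 -1.09283706  0.51680737] 0.048100628551963155
(array([473. , 233.6]), np.float64(1.23), 1571) (array([-0.39,  0.16]), np.float64(0.022760264572678435))
(array([ 648.3, -169.5]), np.float64(1.11), 1410) (array([ 478.1, -246.1]), np.float64(1.42), 558) (array([499.7,   5. ]), np.float64(2.0), 418)
```

View pics/a15.png

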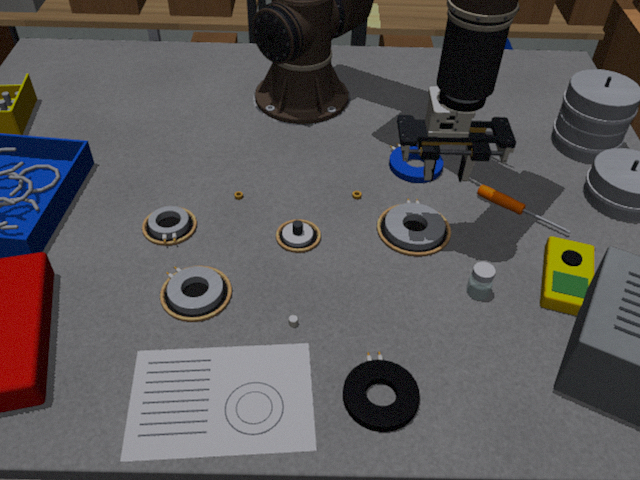

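All four pieces lie in their nests: cover (298,237), small (169,224), middle (195,290) and large (414,227). The jar stands at (483,278). The gripper is open and clear of everything.

```bash
python3 -c "
from plant import close_job
print(close_job())"
```

```text
the job is handed in; nothing more can be done
None
```

The job is done and handed in: the cover, then the small, middle and large rings, each lie flat in their own nest. Each piece was set down and let go before the next was taken. The robot clock stood at about 38 s of the 118 s allowed.

**Last checks (scene camera):**

| Piece | Offset from nest centre | Flatness |
|---|---|---|
| Cover | about 2.8 mm | flat by eye only |
| Small ring | about 0.6 mm | about 1.2° tilt just after placing, probably depth noise |
| Middle ring | about 1 mm | under 0.5° tilt |
| Large ring | about 0.9 mm | under 0.5° tilt |

- **Fit:** every offset is inside the 8 mm gap around each part. The ring tops measured about 22 mm above the table, as they should when seated on the pocket floor.
- **Jar and look-alikes:** the jar stands where it was, and the black and blue look-alikes were not touched.
- **Forces:** the highest contact force I read was about 6 N. The gripper is open and clear of everything.

**What disagreed:** the two cameras differed by about 2–4 mm on the nest positions, so I aimed for the average. The fits of the rings while still hanging were rough because the gripper was in view. The measurements after release were much cleaner.

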